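# Sweep the loose arcade buttons into the green bin

## Task

Clear the sorting board: with the closed fingers sweep the three blue-capped push-buttons along the board and off its open end, so that all three drop into the green bin. Slide them on the board only, without lifting, carrying or flinging them, and leave everything else on the board standing where it is.

Things in the scene. Friction and masses are not known exactly. Their poses are not given: they have to be found in the camera images.
- board: Fixed plywood board, 300 (x) by 340 mm (y), flat top 100 mm above the bench. Origin: centre of its underside; x away from the robot, y left, z up. Rim 14 mm high along the far edge (x > 138 mm); both ends (y = +-170 mm) are open. Loose things up to 52 mm tall stand in rows at x = +62 to +131 mm and x = -91 to -146 mm; only the buttons lie in the strip between.
- bin_green: Green open bin, empty, fixed at one end of the board (left or right). 260 (x) by 130 (y) by 80 mm high, walls 5 mm; rim 20 mm below the board's top. Origin: centre of its underside, 230 mm from the board's centre along the board's y; axes parallel to the board's. The board's end overhangs the bin's nearer wall: what passes the end drops in.
- bin_red: Red open bin of the same size, with scrap in it, fixed at the other end of the board: not for the buttons. Origin and axes as for the green bin.
- button1: Square arcade push-button lying flat on the board, cap up: black square base 36 by 36 by 14 mm, on it a blue square cap 28 by 28 by 10 mm, 24 mm high in all, 28 to 56 g, slides when pushed near its foot. Any yaw. Origin: centre of its underside; z up.
- button2: Square arcade push-button lying flat on the board, cap up: black square base 36 by 36 by 14 mm, on it a blue square cap 28 by 28 by 10 mm, 24 mm high in all, 28 to 56 g, slides when pushed near its foot. Any yaw. Origin: centre of its underside; z up.
- button3: Square arcade push-button lying flat on the board, cap up: black square base 36 by 36 by 14 mm, on it a blue square cap 28 by 28 by 10 mm, 24 mm high in all, 28 to 56 g, slides when pushed near its foot. Any yaw. Origin: centre of its underside; z up.
- coil: Copper coil on a black spool, 40 mm across, 44 mm tall, loose on the board: leave it alone. Origin: centre of its underside.
- jar: Small glass jar with a yellow lid, 40 mm across, 50 mm tall, loose on the board: leave it alone. Origin: centre of its underside.
- stick: Small joystick, red ball on a steel stem and square foot 36 by 36 mm, 51 mm tall, loose on the board: leave it alone. Origin: centre of its underside.
- tape: Yellow tape roll, 48 mm across, 18 mm high, loose on the board: leave it alone. Origin: centre of its underside.
- switch: Orange microswitch, 34 by 26 mm, 23 mm high, loose on the board: leave it alone. Origin: centre of its underside.

How it is judged:
At the end, for the whole second after the job is handed in: All three blue-capped buttons lie at rest inside the green bin (centres within its walls, below its rim), and every other thing on the board is within 20 mm of where it started (x of button1 in the frame of bin_green between -0.128 and 0.128 m and y of button1 in the frame of bin_green between -0.064 and 0.064 m and height (world z) of each of button1, button2, button3 below 0.078 m and linear speed of each of button1, button2, button3 below 0.03 m/s and x of button2 in the frame of bin_green between -0.128 and 0.128 m and y of button2 in the frame of bin_green between -0.064 and 0.064 m and x of button3 in the frame of bin_green between -0.128 and 0.128 m and y of button3 in the frame of bin_green between -0.064 and 0.064 m and distance of each of coil, jar, stick, tape, switch from where it was at the start of the episode below 0.02 m); the robot touches nothing.
It fails at once if a button is lifted: 25 mm or more above the board's top (height (world z) of any of button1, button2, button3 above 0.125 m).
It fails at once if a button is carried or flung out over a bin: more than 50 mm past the board's end and still above the board's top ((height (world z) of button1 above 0.1 m and (y of button1 in the frame of board above 0.22 m or y of button1 in the frame of board below -0.22 m)) or (height (world z) of button2 above 0.1 m and (y of button2 in the frame of board above 0.22 m or y of button2 in the frame of board below -0.22 m)) or (height (world z) of button3 above 0.1 m and (y of button3 in the frame of board above 0.22 m or y of button3 in the frame of board below -0.22 m))).
It fails at once if another thing on the board is displaced by more than 20 mm (distance of any of coil, jar, stick, tape, switch from where it was at the start of the episode above 0.02 m).
It also fails if it takes over 72 s, if anything falls off the work surface, if the arm or the gripper's body presses on something with over 40 N, if the wrist force passes 120 N, or if a joint passes its speed limit or range.

## Robot

A 6-joint arm with a two-finger parallel gripper is mounted at the origin on the work surface. World frame = base frame: x ahead of the robot, y to its left, z up, the work surface at z = 0. Lengths are in m, angles in rad, forces in N, time in s.
With the tool pointing down it reaches from about 0.25 to 0.725 m from the base axis. Payload 4 kg.
Tool frame: the origin (TCP) lies at the very end of the fingers, on their centre line; the grasp point (between the pads) lies 19 mm behind it; z points along the fingers, y is the line along which they close (so a half turn about z gives the same grasp; the last joint's range is limited). The gripper opens to 85 mm and grips with 20 to 120 N. Pads are 22 mm wide; open, the fingers measure 114 mm over their backs; the gripper's body (76 mm by 85 mm) begins 54 mm behind the grasp point. The pads swing forward as they close: fully open they stand 13 mm farther back than shut.
Start: joints at [1.224, 0.241, 0.005, 1.335, 0, 1.571], TCP at [0.17, 0.47, 0.231] pointing down, gripper open.
Joint ranges: [-2.72, 2.72], [-1.05, 1.87], [-1.09, 1.28], [-1.99, 2.15], [-1.42, 1.44], [-3.14, 3.14]. Speed limits (rad/s): [2.79, 2.79, 3.14, 3.14, 3.14, 3.14].

## Interface

Orientations are given as a unit quaternion [x, y, z, w].
In Python, from workcell import monitor, viewer, job gives the robot as it stands.
- The arm moves only by the tool arm_command, never from a script. Its argument "increments" is a list of rows, each an object of numbers: "dx", "dy", "dz": the shift along the tool's x, y, z in cm; "wx", "wy", "wz": the turn, a rotation vector about the tool's x, y, z in rad; "grip": the finger opening in cm, from 0 to 8.54. In form: [{"dx": .., "dy": .., "dz": .., "wx": .., "wy": .., "wz": .., "grip": ..}, ...]. A call has 1 to 10 rows; each row is the pose to reach, as a shift and turn from the pose commanded when the call began, along the tool's axes at that moment; what a row does not reach only later rows make up. A row lasts 1/10 s, in which the tool goes at most 50 mm and 8.59 degrees, less where a joint would pass 70% of its speed; a pose out of reach is approached as far as the arm can. A call with a gripper value outside its range is refused whole. The fingers move at their own pace and stop on an object; the grip force is fixed at half the most. Time passes only in rows, so rows that repeat a pose let the fingers close. It gives the time, the measured TCP pose, the force, the opening and the grip force at its end, in the units of the state.
- monitor.get_obs(): the state, without advancing time (a new reading comes with each control period).
- viewer.camera(name): name is "side" or "top" or "wrist"; returns (picture, depth): 400x640x3 uint8, red, green, blue; 400x640 float32, m along the optical axis (not along the pixel's ray), 0 where there is no reading.
- viewer.get_calibration(name): a dict with "fovy" (degrees; the focal length in pixels is half the picture's height over the tangent of half this angle, whatever the lens; pixels are square), "cx", "cy" (the principal point, pixels), "dist_coeffs" ([k1, k2, p1, p2, k3] as OpenCV has them; the pictures are not rectified), "view" (4x4, takes a point from world to camera coordinates). Camera axes: x right, y up, looking along -z (the intrinsics and any distortion apply to the point x, -y, -z); pixel columns grow to the right and rows downward; lengths in m; the calibration is good to about 2 mm. A picture is of the moment at which its call begins: read the wrist's pose just before it. get_calibration takes no time and is no camera call; for the wrist camera it gives the pose at the moment of the call.
- job.job_done(): hands the job in; it is judged then, once.
The state is a dict: "clock": time; "joint_pos": joint angles; "joint_vel": joint speeds; "tau": joint torques, N m; "eef_pos": TCP position; "tool_rot": TCP orientation; "ft_force": force on the tool from outside, world axes, zero at the start; "ft_torque": the same for the moment, N m; "grip_width": finger opening in m; "grasp_force": force on a finger pad.
Only numpy, scipy, OpenCV 4.12 (cv2) and the standard library are available. Lean on these libraries where they do the work, as an engineer would, in place of code of your own. Each camera call takes 0.05 s, during which the arm holds its last target. There are 200 camera calls.

## Working session

There is one attempt and no reset: what is moved stays moved. The work goes in short steps, Python scripts to look and compute and a tool call to move; the robot and the scene stay as the last step left them, time stands still between calls to the robot, and variables do not carry over. Pictures are saved under pics/ and viewed, at most 10 in all, crops included, and the job is handed in when it is done.

Besides the shell and the picture viewer there is one more tool, called after "Request:" as name(argument=value, ...), one argument or row to a line, values as JSON. arm_command: Moves the arm, as the interface text tells. Its arguments: {"type":"object","properties":{"increments":{"type":"array","items":{"type":"object","properties":{"dx":{"type":"number"},"dy":{"type":"number"},"dz":{"type":"number"},"wx":{"type":"number"},"wy":{"type":"number"},"wz":{"type":"number"},"grip":{"type":"number"}}}}},"required":["increments"]}

```bash
mkdir -p pics
cat > h.py <<'E'
import numpy as np, cv2
from workcell import monitor, viewer, job
def K(c):
    f=200/np.tan(np.radians(c["fovy"])/2); return np.array([[f,0,c["cx"]],[0,f,c["cy"]],[0,0,1.]])
def ray(c,px,z):
    u=cv2.undistortPoints(np.array(px,float).reshape(-1,1,2),K(c),np.array(c["dist_coeffs"],float)).reshape(-1,2)
    V=np.linalg.inv(np.array(c["view"])); d=np.c_[u[:,0],-u[:,1],-np.ones(len(u))]@V[:3,:3].T; o=V[:3,3]
    return o+d*((z-o[2])/d[:,2])[:,None]
def shot(n,f):
    im,d=viewer.camera(n); cv2.imwrite("pics/"+f,im[:,:,::-1]); return im,d,viewer.get_calibration(n)
E
python3 - <<'E'
from h import *
s=monitor.get_obs(); print(s["clock"],s["eef_pos"],s["tool_rot"],s["grip_width"])
for n in("top","side"):
    im,d,c=shot(n,n+"1.png"); print(n,{k:np.round(v,3).tolist() for k,v in c.items()})
    hsv=cv2.cvtColor(im,cv2.COLOR_RGB2HSV)
    m=cv2.inRange(hsv,(100,120,50),(128,255,255))
    for k in cv2.findContours(m,0,2)[0]:
        if cv2.contourArea(k)>60:
            r=cv2.minAreaRect(k); print(r,ray(c,[r[0]],.124).round(4))
E
```

```text
0.0 [0.16971594 0.46961837 0.23039216] [ 1.72508519e-01  9.85007436e-01 -1.06367636e-03 -1.77364342e-04] 0.08572063868239692
top {'fovy': 55.997, 'cx': 318.063, 'cy': 196.898, 'dist_coeffs': [-0.049, 0.0, 0.0, 0.0, 0.0], 'view': [[0.019, -1.0, 0.01, 0.005], [0.983, 0.02, 0.183, -0.569], [-0.183, 0.006, 0.983, -0.685], [0.0, 0.0, 0.0, 1.0]]}
((322.06097412109375, 194.4512176513672), (14.836507797241211, 14.836507797241211), 51.34019088745117) [[0.5604 0.0101 0.124 ]]
((260.2500305175781, 187.75003051757812), (14.142135620117188, 14.849241256713867), 45.0) [[0.5702 0.1199 0.124 ]]
((373.85150146484375, 171.5148468017578), (14.328536033630371, 15.323573112487793), 84.2894058227539) [[ 0.6043 -0.0821  0.124 ]]
((610.4999389648438, 237.49996948242188), (158.99996948242188, 56.99999237060547), 90.0) [[ 0.4924 -0.5114  0.124 ]]
side {'fovy': 50.166, 'cx': 317.825, 'cy': 199.233, 'dist_coeffs': [0.028, 0.0, 0.0, 0.0, 0.0], 'view': [[0.987, -0.163, -0.014, -0.552], [0.105, 0.564, 0.819, -0.149], [-0.126, -0.809, 0.574, -0.745], [0.0, 0.0, 0.0, 1.0]]}
((353.1153564453125, 220.57693481445312), 
[... 270 characters left out ...]
2285, 11.118908882141113), 20.556045532226562) [[0.5695 0.1136 0.124 ]]
((222.2965087890625, 90.94691467285156), (9.379179000854492, 22.01778793334961), 86.18592071533203) [[0.3891 0.5265 0.124 ]]
((345.0, 82.0), (8.0, 10.0), 90.0) [[0.7256 0.5284 0.124 ]]
((412.5, 42.5), (85.0, 113.0), 90.0) [[1.0403 0.8639 0.124 ]]
((346.0160827636719, 31.372207641601562), (10.56063175201416, 63.03056716918945), 1.4688007831573486) [[0.8471 1.066  0.124 ]]
((236.99002075195312, 28.656143188476562), (52.59518814086914, 198.2024383544922), 87.65312957763672) [[0.4357 1.1987 0.124 ]]
((70.08904266357422, 30.904109954833984), (82.5140151977539, 53.37076187133789), 69.44395446777344) [[-0.2049  1.2851  0.124 ]]
```

View pics/top1.png

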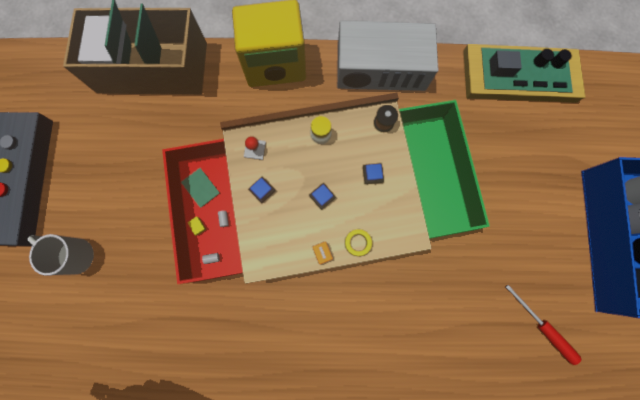

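View pics/side1.png

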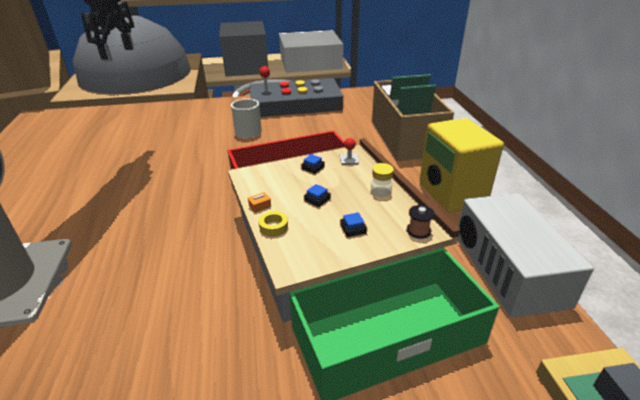

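The green bin is at the right (-y) end. The top view shows buttons at (260,188), (322,195) and (374,172). The joystick (254,148), jar (321,128) and coil (386,119) stand in the far row. The switch (323,253) and tape (358,243) stand in the near row. Next I work out the board frame.

```bash
cat >> h.py <<'E'
def board():
    c=viewer.get_calibration("top")
    P=ray(c,[(245,281),(430,249)],.1)[:,:2]  # near edge corners, left, right
    F=ray(c,[(223,129),(399,103)],.107)[:,:2]
    return P,F
E
python3 - <<'E'
from h import *
P,F=board(); print(P,F,np.linalg.norm(P[0]-P[1]),np.linalg.norm(F-P,axis=1))
ct=viewer.get_calibration("top"); cs=viewer.get_calibration("side")
im=cv2.imread("pics/top1.png"); 
v=(P[0]-P[1])/np.linalg.norm(P[0]-P[1]); yaw=np.arctan2(-v[0],v[1])
print("yaw",yaw)
ex=np.array([np.cos(yaw),np.sin(yaw)]);ey=np.array([-ex[1],ex[0]])
o=(P.mean(0))+ex*.15; print("o",o)
T=dict(b1=(260.3,187.8,.12),b2=(322,194.5,.12),b3=(373.9,171.5,.12),tape=(358.5,242.5,.118),sw=(323,252,.12),jar=(321,123,.15),coil=(387,113,.144),stickball=(252,143,.141),stickfoot=(255,153,.105))
for k,(u,w,z) in T.items():
    p=ray(ct,[(u,w)],z)[0,:2]; print(k,p.round(3),"board",((p-o)@ex).round(3),((p-o)@ey).round(3))
S=dict(b1=(312.3,160.4,.12),b2=(317,191.6,.12),b3=(353,220.6,.12),tape=(273,222,.118),sw=(259,201,.115),jar=(383,170,.15),coil=(421,211,.144),ball=(349.5,143.5,.141),Pnr=(283,284,.1),Pfr=(457,240,.1),Pnl=(231,172,.1))
for k,(u,w,z) in S.items():
    p=ray(cs,[(u,w)],z)[0,:2]; print(k,p.round(3),"board",((p-o)@ex).round(3),((p-o)@ey).round(3))
big=cv2.resize(im[80:300,150:500],None,fx=2.28,fy=2.28,interpolation=cv2.INTER_CUBIC); cv2.imwrite("pics/crop.png",big)
E
```

```text
[[ 0.40691395  0.14280818]
 [ 0.46913595 -0.18637281]] [[ 0.68513205  0.19810344]
 [ 0.74523112 -0.13463754]] 0.33500999457168934 [0.28365979 0.28090048]
yaw 0.18681655367007624
o [0.58541502 0.00607745]
b1 [0.571 0.12 ] board 0.007 0.115
b2 [0.561 0.01 ] board -0.023 0.008
b3 [ 0.605 -0.083] board 0.003 -0.091
tape [ 0.477 -0.055] board -0.118 -0.04
sw [0.46  0.007] board -0.123 0.024
jar [0.684 0.015] board 0.098 -0.01
coil [ 0.708 -0.104] board 0.1 -0.131
stickball [0.647 0.136] board 0.085 0.116
stickfoot [0.64  0.136] board 0.078 0.117
b1 [0.57  0.121] board 0.007 0.115
b2 [0.562 0.01 ] board -0.023 0.008
b3 [ 0.605 -0.083] board 0.003 -0.091
tape [ 0.478 -0.06 ] board -0.118 -0.045
sw [0.459 0.007] board -0.124 0.024
jar [0.68  0.012] board 0.094 -0.012
coil [ 0.706 -0.108] board 0.098 -0.134
ball [0.649 0.137] board 0.087 0.117
Pnr [ 0.482 -0.181] board -0.137 -0.165
Pfr [ 0.761 -0.135] board 0.146 -0.171
Pnl [0.409 0.14 ] board -0.148 0.164
```

View pics/crop.png

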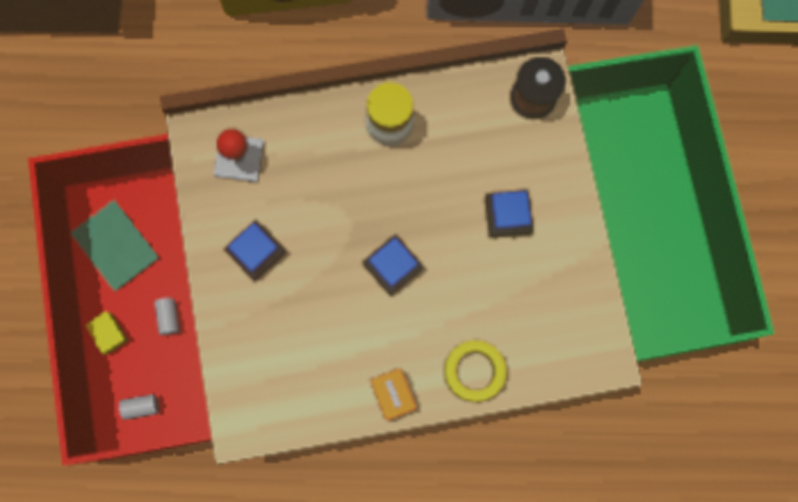

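Request:
arm_command(
  increments=[
    {"dx": -57.4,"dy": -33.2,"dz": 0,"wz": 1.037,"grip": 0},
    {"dx": -57.4,"dy": -33.2,"dz": 0,"wz": 1.037,"grip": 0},
    {"dx": -57.4,"dy": -33.2,"dz": 0,"wz": 1.037,"grip": 0},
    {"dx": -57.4,"dy": -33.2,"dz": 0,"wz": 1.037,"grip": 0},
    {"dx": -57.4,"dy": -33.2,"dz": 0,"wz": 1.037,"grip": 0},
    {"dx": -57.4,"dy": -33.2,"dz": 0,"wz": 1.037,"grip": 0},
    {"dx": -57.4,"dy": -33.2,"dz": 0,"wz": 1.037,"grip": 0},
    {"dx": -57.4,"dy": -33.2,"dz": 0,"wz": 1.037,"grip": 0},
    {"dx": -57.4,"dy": -33.2,"dz": 0,"wz": 1.037,"grip": 0},
    {"dx": -57.4,"dy": -33.2,"dz": 0,"wz": 1.037,"grip": 0},
  ],
)

```text
validation failed for argument at $.in...
```

```bash
cat >> h.py <<'E'
O=np.array([.58541502,.00607745]);YAW=.1868
EX=np.array([np.cos(YAW),np.sin(YAW)]);EY=np.array([-EX[1],EX[0]])
def bf(p): return np.round([(np.array(p[:2])-O)@EX,(np.array(p[:2])-O)@EY],4)
def state():
    from scipy.spatial.transform import Rotation as R
    s=monitor.get_obs(); r=R.from_quat(s["tool_rot"]).as_matrix()
    print(round(s["clock"],2),"board",bf(s["eef_pos"]),"z",round(s["eef_pos"][2],4),"xang",np.arctan2(r[1,0],r[0,0]).round(4),"want",round(YAW+np.pi/2,4),"tz",r[:,2].round(4),"grip",round(s["grip_width"],4),"F",np.round(s["ft_force"],1))
E
python3 -c "from h import *; state()"
```

```text
0.1 board [-0.3223  0.5328] z 0.2305 xang 2.7948 want 1.7576 tz [-6.0e-04 -1.8e-03 -1.0e+00] grip 0.0854 F [0.8 0.4 0.4]
```

The call was refused with a truncated message, probably because it's over a value limit, so I'll try per-row steps within the stated limits.

Request:
arm_command(
  increments=[
    {"dx": -4,"dy": -2.3,"dz": 0,"wx": 0,"wy": 0,"wz": 0.14,"grip": 0},
    {"dx": -8,"dy": -4.6,"dz": 0,"wx": 0,"wy": 0,"wz": 0.28,"grip": 0},
    {"dx": -12,"dy": -6.9,"dz": 0,"wx": 0,"wy": 0,"wz": 0.42,"grip": 0},
    {"dx": -16,"dy": -9.2,"dz": 0,"wx": 0,"wy": 0,"wz": 0.56,"grip": 0},
    {"dx": -20,"dy": -11.5,"dz": 0,"wx": 0,"wy": 0,"wz": 0.7,"grip": 0},
    {"dx": -24,"dy": -13.8,"dz": 0,"wx": 0,"wy": 0,"wz": 0.84,"grip": 0},
    {"dx": -28,"dy": -16.1,"dz": 0,"wx": 0,"wy": 0,"wz": 0.98,"grip": 0},
    {"dx": -32,"dy": -18.4,"dz": 0,"wx": 0,"wy": 0,"wz": 1.037,"grip": 0},
    {"dx": -36,"dy": -20.7,"dz": 0,"wx": 0,"wy": 0,"wz": 1.037,"grip": 0},
    {"dx": -40,"dy": -23,"dz": 0,"wx": 0,"wy": 0,"wz": 1.037,"grip": 0},
  ],
)

```text
clock: 1.1
eef_pos: [0.4686, 0.1162, 0.231]
tool_rot: [0.638, 0.77, -0.0, -0.0]
ft_force: [0.4, 2.1, 0.6]
grip_width: -0.0001
grasp_force: 0.0
```

```bash
python3 -c "from h import *; state()"
```

```text
1.1 board [-0.0943  0.1299] z 0.231 xang 1.7575 want 1.7576 tz [-6.e-04  1.e-04 -1.e+00] grip -0.0001 F [0.4 2.1 0.6]
```

Request:
arm_command(
  increments=[
    {"dx": -4.4,"dy": 2.4,"dz": 0,"grip": 0},
    {"dx": -8.8,"dy": 4.8,"dz": 0,"grip": 0},
    {"dx": -13.2,"dy": 7.2,"dz": 0,"grip": 0},
    {"dx": -17.5,"dy": 9.7,"dz": 0,"grip": 0},
    {"dx": -17.5,"dy": 9.7,"dz": 0,"grip": 0},
    {"dx": -17.5,"dy": 9.7,"dz": 4,"grip": 0},
    {"dx": -17.5,"dy": 9.7,"dz": 8,"grip": 0},
    {"dx": -17.5,"dy": 9.7,"dz": 11,"grip": 0},
    {"dx": -17.5,"dy": 9.7,"dz": 12,"grip": 0},
    {"dx": -17.5,"dy": 9.7,"dz": 12,"grip": 0},
  ],
)

```text
validation failed for argument at $.in...
```

```bash
python3 -c "
from h import *
state(); shot('side','s2.png')"
```

```text
1.1 board [-0.0943  0.1299] z 0.231 xang 1.7575 want 1.7576 tz [-6.e-04  1.e-04 -1.e+00] grip -0.0001 F [0.4 2.1 0.6]
```

View pics/s2.png

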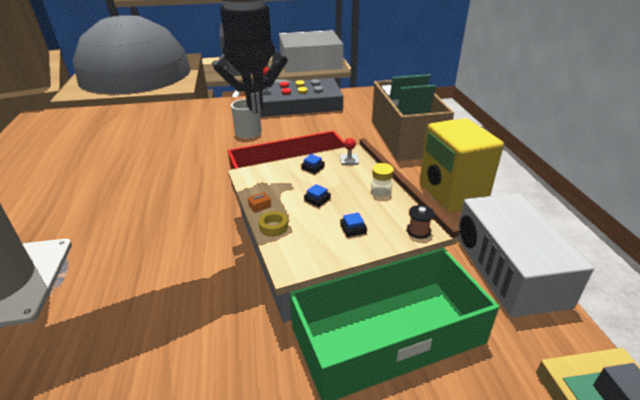

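The picture shows the buttons unmoved and the arm still above the board's left side. The refusals came from leaving keys out, so every row has to carry all seven.

Request:
arm_command(
  increments=[
    {"dx": -4.4,"dy": 2.4,"dz": 0,"wx": 0,"wy": 0,"wz": 0,"grip": 0},
    {"dx": -8.8,"dy": 4.8,"dz": 0,"wx": 0,"wy": 0,"wz": 0,"grip": 0},
    {"dx": -13.2,"dy": 7.2,"dz": 0,"wx": 0,"wy": 0,"wz": 0,"grip": 0},
    {"dx": -17.5,"dy": 9.7,"dz": 0,"wx": 0,"wy": 0,"wz": 0,"grip": 0},
    {"dx": -17.5,"dy": 9.7,"dz": 0,"wx": 0,"wy": 0,"wz": 0,"grip": 0},
    {"dx": -17.5,"dy": 9.7,"dz": 4,"wx": 0,"wy": 0,"wz": 0,"grip": 0},
    {"dx": -17.5,"dy": 9.7,"dz": 8,"wx": 0,"wy": 0,"wz": 0,"grip": 0},
    {"dx": -17.5,"dy": 9.7,"dz": 11,"wx": 0,"wy": 0,"wz": 0,"grip": 0},
    {"dx": -17.5,"dy": 9.7,"dz": 12,"wx": 0,"wy": 0,"wz": 0,"grip": 0},
    {"dx": -17.5,"dy": 9.7,"dz": 12,"wx": 0,"wy": 0,"wz": 0,"grip": 0},
  ],
)

```text
clock: 2.15
eef_pos: [0.5941, -0.0353, 0.1096]
tool_rot: [0.638, 0.77, -0.001, -0.002]
ft_force: [-0.0, 0.3, 0.5]
grip_width: -0.0001
grasp_force: 0.0
```

```bash
python3 -c "
from h import *
state(); shot('side','s3.png')"
```

```text
2.15 board [ 0.0008 -0.0423] z 0.1096 xang 1.7583 want 1.7576 tz [-4.5e-03  4.0e-04 -1.0e+00] grip -0.0001 F [-0.   0.3  0.5]
```

View pics/s3.png

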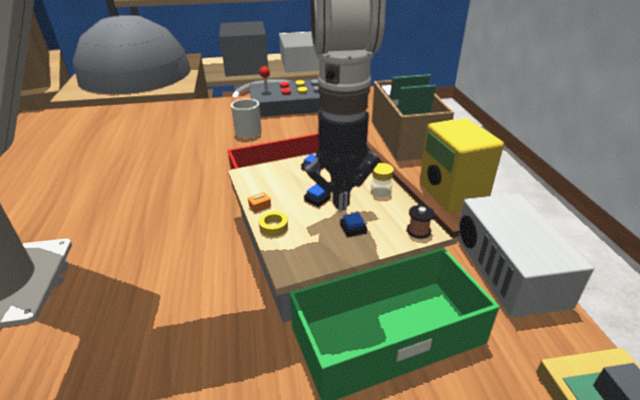

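The fingers are down just left of button3 (353,222) and clear of button2 and the jar. Lowering to about 5 mm above the board and sweeping.

Request:
arm_command(
  increments=[
    {"dx": 0,"dy": 0.1,"dz": 0.6,"wx": 0,"wy": 0,"wz": 0,"grip": 0},
    {"dx": -1,"dy": 0.1,"dz": 0.6,"wx": 0,"wy": 0,"wz": 0,"grip": 0},
    {"dx": -2,"dy": 0.1,"dz": 0.6,"wx": 0,"wy": 0,"wz": 0,"grip": 0},
    {"dx": -3.2,"dy": 0.1,"dz": 0.6,"wx": 0,"wy": 0,"wz": 0,"grip": 0},
    {"dx": -4.4,"dy": 0.1,"dz": 0.6,"wx": 0,"wy": 0,"wz": 0,"grip": 0},
    {"dx": -5.6,"dy": 0.1,"dz": 0.6,"wx": 0,"wy": 0,"wz": 0,"grip": 0},
    {"dx": -6.8,"dy": 0.1,"dz": 0.6,"wx": 0,"wy": 0,"wz": 0,"grip": 0},
    {"dx": -8,"dy": 0.1,"dz": 0.6,"wx": 0,"wy": 0,"wz": 0,"grip": 0},
    {"dx": -8.5,"dy": 0.1,"dz": 0.6,"wx": 0,"wy": 0,"wz": 0,"grip": 0},
    {"dx": -8.5,"dy": 0.1,"dz": 0.6,"wx": 0,"wy": 0,"wz": 0,"grip": 0},
  ],
)

```text
clock: 3.2
eef_pos: [0.6126, -0.1203, 0.1051]
tool_rot: [0.639, 0.77, -0.0, -0.0]
ft_force: [-0.5, 0.4, 0.0]
grip_width: 0.0
grasp_force: 0.0
```

```bash
cat >> h.py <<'E'
def blue(n,f=None,z=.122):
    im,d=viewer.camera(n); c=viewer.get_calibration(n)
    if f: cv2.imwrite("pics/"+f,im[:,:,::-1])
    m=cv2.inRange(cv2.cvtColor(im,cv2.COLOR_RGB2HSV),(100,120,50),(128,255,255))
    for k in cv2.findContours(m,0,2)[0]:
        r=cv2.minAreaRect(k)
        if cv2.contourArea(k)>40 and 200<r[0][0]<500 and r[0][1]>100: print(n,np.round(r[0],1),"ang",round(r[2]),"size",np.round(r[1],1),"board",bf(ray(c,[r[0]],z)[0]))
E
python3 -c "
from h import *
state(); blue('side'); blue('top')"
```

```text
3.2 board [ 0.0033 -0.1293] z 0.1051 xang 1.7564 want 1.7576 tz [-1.e-04 -1.e-04 -1.e+00] grip 0.0 F [-0.5  0.4  0. ]
side [372.4 246.7] ang 72 size [18.  21.2] board [ 0.0029 -0.1605]
side [316.9 191.7] ang 27 size [17.4 13. ] board [-0.0238  0.0053]
side [312.6 160.2] ang 16 size [15.2 11. ] board [0.0062 0.1127]
top [322.  194.5] ang 45 size [14.8 14.8] board [-0.0235  0.0086]
top [260.3 187.8] ang 45 size [14.1 14.8] board [0.0067 0.1149]
```

Request:
arm_command(
  increments=[
    {"dx": -0.8,"dy": 0,"dz": 0,"wx": 0,"wy": 0,"wz": 0,"grip": 0},
    {"dx": -1.6,"dy": 0,"dz": 0,"wx": 0,"wy": 0,"wz": 0,"grip": 0},
    {"dx": -2.4,"dy": 0,"dz": 0,"wx": 0,"wy": 0,"wz": 0,"grip": 0},
    {"dx": -3.2,"dy": 0,"dz": 0,"wx": 0,"wy": 0,"wz": 0,"grip": 0},
    {"dx": -3.6,"dy": 0,"dz": 0,"wx": 0,"wy": 0,"wz": 0,"grip": 0},
    {"dx": -3.6,"dy": 0,"dz": 0,"wx": 0,"wy": 0,"wz": 0,"grip": 0},
    {"dx": -3.6,"dy": 0,"dz": 0,"wx": 0,"wy": 0,"wz": 0,"grip": 0},
  ],
)

```text
clock: 4.0
eef_pos: [0.6192, -0.1548, 0.1052]
tool_rot: [0.638, 0.77, 0.0, -0.0]
ft_force: [-0.1, -0.4, 0.0]
grip_width: -0.0002
grasp_force: 0.0
```

```bash
python3 -c "
from h import *
state(); blue('side','s4.png')"
```

```text
4.0 board [ 0.0033 -0.1643] z 0.1052 xang 1.7575 want 1.7576 tz [-2.e-04  2.e-04 -1.e+00] grip -0.0002 F [-0.1 -0.4  0. ]
side [316.9 191.8] ang 22 size [17.8 13. ] board [-0.0239  0.0051]
side [312.6 160.2] ang 16 size [15.2 11. ] board [0.0062 0.1127]
```

View pics/s4.png

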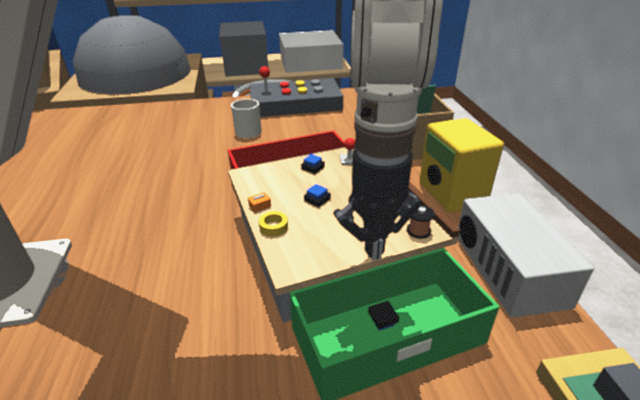

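Button3 lies flipped in the green bin (384,315) and everything else is standing. Button2 is next.

Request:
arm_command(
  increments=[
    {"dx": 0.5,"dy": 0,"dz": -4,"wx": 0,"wy": 0,"wz": 0,"grip": 0},
    {"dx": 1,"dy": 0,"dz": -7,"wx": 0,"wy": 0,"wz": 0,"grip": 0},
    {"dx": 5.5,"dy": -1,"dz": -7,"wx": 0,"wy": 0,"wz": 0,"grip": 0},
    {"dx": 10,"dy": -2,"dz": -7,"wx": 0,"wy": 0,"wz": 0,"grip": 0},
    {"dx": 14.5,"dy": -2.7,"dz": -7,"wx": 0,"wy": 0,"wz": 0,"grip": 0},
    {"dx": 19,"dy": -2.7,"dz": -7,"wx": 0,"wy": 0,"wz": 0,"grip": 0},
    {"dx": 21.9,"dy": -2.7,"dz": -7,"wx": 0,"wy": 0,"wz": 0,"grip": 0},
    {"dx": 21.9,"dy": -2.7,"dz": -6,"wx": 0,"wy": 0,"wz": 0,"grip": 0},
    {"dx": 21.9,"dy": -2.7,"dz": -3,"wx": 0,"wy": 0,"wz": 0,"grip": 0},
    {"dx": 21.9,"dy": -2.7,"dz": 0,"wx": 0,"wy": 0,"wz": 0,"grip": 0},
  ],
)

```text
clock: 5.05
eef_pos: [0.5528, 0.0556, 0.1052]
tool_rot: [0.638, 0.77, 0.001, 0.001]
ft_force: [0.4, 0.3, 0.1]
grip_width: 0.0002
grasp_force: 0.0
```

```bash
python3 -c "
from h import *
state(); blue('side')"
```

```text
5.05 board [-0.0229  0.0547] z 0.1052 xang 1.7587 want 1.7576 tz [ 2.8e-03 -2.0e-04 -1.0e+00] grip 0.0002 F [0.4 0.3 0.1]
side [316.6 191.7] ang 24 size [18.2 13.1] board [-0.0242  0.0055]
```

Sweep button2 partway.

Request:
arm_command(
  increments=[
    {"dx": -1,"dy": -0.1,"dz": 0,"wx": 0,"wy": 0,"wz": 0,"grip": 0},
    {"dx": -2,"dy": -0.1,"dz": 0,"wx": 0,"wy": 0,"wz": 0,"grip": 0},
    {"dx": -3,"dy": -0.1,"dz": 0,"wx": 0,"wy": 0,"wz": 0,"grip": 0},
    {"dx": -4,"dy": -0.1,"dz": 0,"wx": 0,"wy": 0,"wz": 0,"grip": 0},
    {"dx": -5,"dy": -0.1,"dz": 0,"wx": 0,"wy": 0,"wz": 0,"grip": 0},
    {"dx": -6,"dy": -0.1,"dz": 0,"wx": 0,"wy": 0,"wz": 0,"grip": 0},
    {"dx": -7,"dy": -0.1,"dz": 0,"wx": 0,"wy": 0,"wz": 0,"grip": 0},
    {"dx": -7.5,"dy": -0.1,"dz": 0,"wx": 0,"wy": 0,"wz": 0,"grip": 0},
  ],
)

```text
clock: 5.9
eef_pos: [0.5652, -0.0196, 0.1054]
tool_rot: [0.638, 0.77, -0.0, 0.0]
ft_force: [0.7, 0.1, 0.3]
grip_width: -0.0001
grasp_force: 0.2
```

```bash
python3 -c "
from h import *
state(); blue('side')"
```

```text
5.9 board [-0.0246 -0.0214] z 0.1054 xang 1.7568 want 1.7576 tz [ 1.e-04 -1.e-04 -1.e+00] grip -0.0001 F [0.7 0.1 0.3]
side [324.6 210.1] ang 76 size [15.  17.7] board [-0.0304 -0.0504]
```

Request:
arm_command(
  increments=[
    {"dx": 0.8,"dy": -0.5,"dz": 0,"wx": 0,"wy": 0,"wz": 0,"grip": 0},
    {"dx": 0,"dy": -0.5,"dz": 0,"wx": 0,"wy": 0,"wz": 0,"grip": 0},
    {"dx": -1.2,"dy": -0.5,"dz": 0,"wx": 0,"wy": 0,"wz": 0,"grip": 0},
    {"dx": -2.4,"dy": -0.5,"dz": 0,"wx": 0,"wy": 0,"wz": 0,"grip": 0},
    {"dx": -3.6,"dy": -0.5,"dz": 0,"wx": 0,"wy": 0,"wz": 0,"grip": 0},
    {"dx": -4.8,"dy": -0.5,"dz": 0,"wx": 0,"wy": 0,"wz": 0,"grip": 0},
    {"dx": -6,"dy": -0.5,"dz": 0,"wx": 0,"wy": 0,"wz": 0,"grip": 0},
    {"dx": -7.2,"dy": -0.5,"dz": 0,"wx": 0,"wy": 0,"wz": 0,"grip": 0},
    {"dx": -8.4,"dy": -0.5,"dz": 0,"wx": 0,"wy": 0,"wz": 0,"grip": 0},
    {"dx": -9.2,"dy": -0.5,"dz": 0,"wx": 0,"wy": 0,"wz": 0,"grip": 0},
  ],
)

```text
clock: 6.95
eef_pos: [0.5774, -0.111, 0.1052]
tool_rot: [0.638, 0.77, -0.0, 0.0]
ft_force: [0.0, 0.2, -1.1]
grip_width: 0.0
grasp_force: 0.2
```

```bash
python3 -c "
from h import *
state(); blue('side')"
```

```text
6.95 board [-0.0297 -0.1136] z 0.1052 xang 1.7569 want 1.7576 tz [ 0.e+00 -1.e-04 -1.e+00] grip 0.0 F [ 0.   0.2 -1.1]
side [347.5 244.8] ang 77 size [17.2 20.6] board [-0.0296 -0.1436]
side [310.2 159.6] ang 14 size [10.4 11.2] board [0.0027 0.1167]
```

Request:
arm_command(
  increments=[
    {"dx": -0.9,"dy": 0,"dz": 0,"wx": 0,"wy": 0,"wz": 0,"grip": 0},
    {"dx": -1.8,"dy": 0,"dz": 0,"wx": 0,"wy": 0,"wz": 0,"grip": 0},
    {"dx": -2.7,"dy": 0,"dz": 0,"wx": 0,"wy": 0,"wz": 0,"grip": 0},
    {"dx": -3.6,"dy": 0,"dz": 0,"wx": 0,"wy": 0,"wz": 0,"grip": 0},
    {"dx": -4.5,"dy": 0,"dz": 0,"wx": 0,"wy": 0,"wz": 0,"grip": 0},
    {"dx": -5.1,"dy": 0,"dz": 0,"wx": 0,"wy": 0,"wz": 0,"grip": 0},
    {"dx": -5.1,"dy": 0,"dz": 0,"wx": 0,"wy": 0,"wz": 0,"grip": 0},
    {"dx": -5.1,"dy": 0,"dz": 0,"wx": 0,"wy": 0,"wz": 0,"grip": 0},
  ],
)

```text
clock: 7.8
eef_pos: [0.5865, -0.1599, 0.1052]
tool_rot: [0.638, 0.77, 0.0, -0.0]
ft_force: [-0.3, 0.4, 0.2]
grip_width: -0.0002
grasp_force: 0.0
```

```bash
python3 -c "
from h import *
state(); blue('side','s5.png')"
```

```text
7.8 board [-0.0297 -0.1633] z 0.1052 xang 1.7575 want 1.7576 tz [-3.e-04  3.e-04 -1.e+00] grip -0.0002 F [-0.3  0.4  0.2]
side [312.6 160.2] ang 16 size [15.2 11. ] board [0.0062 0.1127]
```

View pics/s5.png

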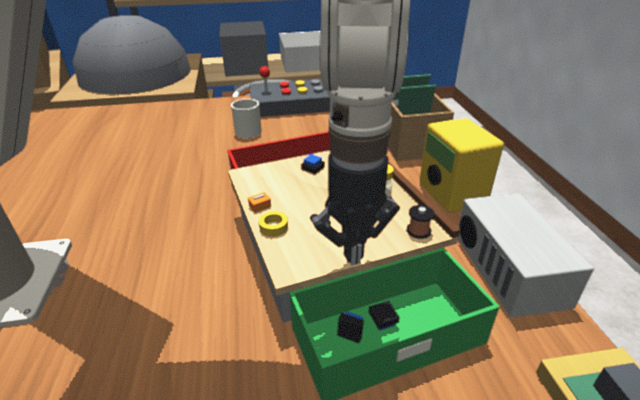

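Two buttons are in the bin, at (350,327) and (384,315). Now for button1.

Request:
arm_command(
  increments=[
    {"dx": 0.5,"dy": 0,"dz": -4,"wx": 0,"wy": 0,"wz": 0,"grip": 0},
    {"dx": 1,"dy": 0,"dz": -7,"wx": 0,"wy": 0,"wz": 0,"grip": 0},
    {"dx": 5.5,"dy": 0.7,"dz": -7,"wx": 0,"wy": 0,"wz": 0,"grip": 0},
    {"dx": 10,"dy": 1.4,"dz": -7,"wx": 0,"wy": 0,"wz": 0,"grip": 0},
    {"dx": 14.5,"dy": 2.1,"dz": -7,"wx": 0,"wy": 0,"wz": 0,"grip": 0},
    {"dx": 19,"dy": 2.8,"dz": -7,"wx": 0,"wy": 0,"wz": 0,"grip": 0},
    {"dx": 23.5,"dy": 3.5,"dz": -7,"wx": 0,"wy": 0,"wz": 0,"grip": 0},
    {"dx": 28,"dy": 3.7,"dz": -7,"wx": 0,"wy": 0,"wz": 0,"grip": 0},
    {"dx": 32.5,"dy": 3.7,"dz": -7,"wx": 0,"wy": 0,"wz": 0,"grip": 0},
    {"dx": 32.5,"dy": 3.7,"dz": -7,"wx": 0,"wy": 0,"wz": 0,"grip": 0},
  ],
)

```text
clock: 8.85
eef_pos: [0.561, 0.1724, 0.1753]
tool_rot: [0.635, 0.773, 0.001, -0.001]
ft_force: [-0.7, -0.3, -1.4]
grip_width: 0.0001
grasp_force: 0.0
```

Request:
arm_command(
  increments=[
    {"dx": 0,"dy": 0,"dz": 3,"wx": 0,"wy": 0,"wz": 0,"grip": 0},
    {"dx": 0,"dy": 0,"dz": 6,"wx": 0,"wy": 0,"wz": 0,"grip": 0},
    {"dx": 0,"dy": 0,"dz": 7,"wx": 0,"wy": 0,"wz": 0,"grip": 0},
    {"dx": 0,"dy": 0,"dz": 7,"wx": 0,"wy": 0,"wz": 0,"grip": 0},
  ],
)

```text
clock: 9.25
eef_pos: [0.5611, 0.1656, 0.1036]
tool_rot: [0.638, 0.77, -0.002, -0.001]
ft_force: [-0.4, -0.5, -0.3]
grip_width: -0.0
grasp_force: 0.0
```

```bash
python3 -c "
from h import *
state(); blue('side')"
```

```text
9.25 board [0.0057 0.1613] z 0.1036 xang 1.7575 want 1.7576 tz [-0.0042 -0.0014 -1.    ] grip -0.0 F [-0.4 -0.5 -0.3]
side [352.6 316.8] ang 20 size [19.2  4.7] board [-0.0768 -0.2684]
side [312.1 160.2] ang 21 size [16.  10.9] board [0.0053 0.1128]
```

Request:
arm_command(
  increments=[
    {"dx": -1,"dy": 0,"dz": -0.1,"wx": 0,"wy": 0,"wz": 0,"grip": 0},
    {"dx": -2,"dy": 0,"dz": -0.1,"wx": 0,"wy": 0,"wz": 0,"grip": 0},
    {"dx": -3,"dy": 0,"dz": -0.1,"wx": 0,"wy": 0,"wz": 0,"grip": 0},
    {"dx": -4,"dy": 0,"dz": -0.1,"wx": 0,"wy": 0,"wz": 0,"grip": 0},
    {"dx": -5,"dy": 0,"dz": -0.1,"wx": 0,"wy": 0,"wz": 0,"grip": 0},
    {"dx": -6,"dy": 0,"dz": -0.1,"wx": 0,"wy": 0,"wz": 0,"grip": 0},
    {"dx": -7,"dy": 0,"dz": -0.1,"wx": 0,"wy": 0,"wz": 0,"grip": 0},
    {"dx": -7.5,"dy": 0,"dz": -0.1,"wx": 0,"wy": 0,"wz": 0,"grip": 0},
  ],
)

```text
clock: 10.1
eef_pos: [0.5767, 0.0915, 0.1062]
tool_rot: [0.638, 0.77, -0.0, -0.0]
ft_force: [-0.4, 1.5, -0.5]
grip_width: -0.0001
grasp_force: 0.2
```

```bash
python3 -c "
from h import *
state(); blue('side')"
```

```text
10.1 board [0.0073 0.0856] z 0.1062 xang 1.7567 want 1.7576 tz [-1.e-04 -1.e-04 -1.e+00] grip -0.0001 F [-0.4  1.5 -0.5]
side [352.5 317. ] ang 18 size [19.3  4.7] board [-0.077  -0.2686]
side [314.3 175.6] ang 76 size [12.9 15.3] board [-0.01    0.0575]
```

Button1 slid about 15 mm sideways, so I'll back off and re-centre behind it.

Request:
arm_command(
  increments=[
    {"dx": 1.2,"dy": 0,"dz": 0,"wx": 0,"wy": 0,"wz": 0,"grip": 0},
    {"dx": 1.2,"dy": -1.7,"dz": 0,"wx": 0,"wy": 0,"wz": 0,"grip": 0},
    {"dx": 1.2,"dy": -1.7,"dz": 0,"wx": 0,"wy": 0,"wz": 0,"grip": 0},
  ],
)

```text
clock: 10.45
eef_pos: [0.5555, 0.1024, 0.1059]
tool_rot: [0.637, 0.771, -0.001, -0.001]
ft_force: [-0.8, -0.5, 0.8]
grip_width: -0.0001
grasp_force: 0.0
```

```bash
python3 -c "
from h import *
state(); blue('side','s6.png'); blue('top')
im=cv2.imread('pics/s6.png'); cv2.imwrite('pics/s6c.png',cv2.resize(im[120:280,220:460],None,fx=3,fy=3,interpolation=cv2.INTER_CUBIC))"
```

```text
10.45 board [-0.0115  0.1002] z 0.1059 xang 1.7594 want 1.7576 tz [-2.6e-03 -1.0e-04 -1.0e+00] grip -0.0001 F [-0.8 -0.5  0.8]
side [352.5 317. ] ang 18 size [19.3  4.7] board [-0.077  -0.2686]
side [315.  176.5] ang 90 size [11. 16.] board [-0.0099  0.0539]
top [427.6 196.9] ang 34 size [ 5.3 13. ] board [-0.0589 -0.1766]
top [293.5 191.5] ang 90 size [13. 13.] board [-0.0098  0.0576]
```

View pics/s6c.png

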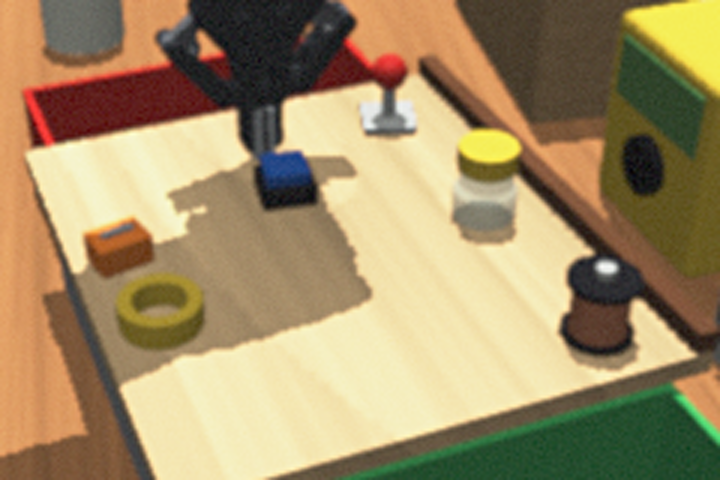

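Button1 is at crop (287,180), about board (-0.010, 0.056), with the fingers now centred behind it. Pushing on.

Request:
arm_command(
  increments=[
    {"dx": -1,"dy": 0.1,"dz": 0,"wx": 0,"wy": 0,"wz": 0,"grip": 0},
    {"dx": -2,"dy": 0.1,"dz": 0,"wx": 0,"wy": 0,"wz": 0,"grip": 0},
    {"dx": -3,"dy": 0.1,"dz": 0,"wx": 0,"wy": 0,"wz": 0,"grip": 0},
    {"dx": -4,"dy": 0.1,"dz": 0,"wx": 0,"wy": 0,"wz": 0,"grip": 0},
    {"dx": -5,"dy": 0.1,"dz": 0,"wx": 0,"wy": 0,"wz": 0,"grip": 0},
    {"dx": -6.2,"dy": 0.1,"dz": 0,"wx": 0,"wy": 0,"wz": 0,"grip": 0},
    {"dx": -7.4,"dy": 0.1,"dz": 0,"wx": 0,"wy": 0,"wz": 0,"grip": 0},
    {"dx": -8.6,"dy": 0.1,"dz": 0,"wx": 0,"wy": 0,"wz": 0,"grip": 0},
    {"dx": -9.8,"dy": 0.1,"dz": 0,"wx": 0,"wy": 0,"wz": 0,"grip": 0},
    {"dx": -10.5,"dy": 0.1,"dz": 0,"wx": 0,"wy": 0,"wz": 0,"grip": 0},
  ],
)

```text
clock: 11.55
eef_pos: [0.5783, -0.003, 0.1063]
tool_rot: [0.638, 0.77, -0.0, 0.0]
ft_force: [-1.0, -0.3, 0.0]
grip_width: -0.0001
grasp_force: 0.2
```

```bash
python3 -c "
from h import *
state(); blue('side')"
```

```text
11.55 board [-0.0086 -0.0076] z 0.1063 xang 1.7568 want 1.7576 tz [ 1.e-04 -2.e-04 -1.e+00] grip -0.0001 F [-1.  -0.3  0. ]
side [352.5 317. ] ang 18 size [19.3  4.7] board [-0.077  -0.2686]
side [334.  203.2] ang 77 size [14.  17.9] board [-0.0087 -0.0377]
```

Well centred. The rest goes in two calls, slower near the end.

Request:
arm_command(
  increments=[
    {"dx": -1.2,"dy": 0,"dz": 0,"wx": 0,"wy": 0,"wz": 0,"grip": 0},
    {"dx": -2.4,"dy": 0,"dz": 0,"wx": 0,"wy": 0,"wz": 0,"grip": 0},
    {"dx": -3.6,"dy": 0,"dz": 0,"wx": 0,"wy": 0,"wz": 0,"grip": 0},
    {"dx": -4.8,"dy": 0,"dz": 0,"wx": 0,"wy": 0,"wz": 0,"grip": 0},
    {"dx": -6,"dy": 0,"dz": 0,"wx": 0,"wy": 0,"wz": 0,"grip": 0},
    {"dx": -7.2,"dy": 0,"dz": 0,"wx": 0,"wy": 0,"wz": 0,"grip": 0},
    {"dx": -8.4,"dy": 0,"dz": 0,"wx": 0,"wy": 0,"wz": 0,"grip": 0},
    {"dx": -9.6,"dy": 0,"dz": 0,"wx": 0,"wy": 0,"wz": 0,"grip": 0},
    {"dx": -10.6,"dy": 0,"dz": 0,"wx": 0,"wy": 0,"wz": 0,"grip": 0},
  ],
)

```text
clock: 12.5
eef_pos: [0.598, -0.1069, 0.1063]
tool_rot: [0.638, 0.77, -0.0, 0.0]
ft_force: [-0.5, 0.3, 0.1]
grip_width: 0.0003
grasp_force: 0.2
```

```bash
python3 -c "
from h import *
state(); blue('side')"
```

```text
12.5 board [-0.0086 -0.1134] z 0.1063 xang 1.7575 want 1.7576 tz [ 1.e-04 -1.e-04 -1.e+00] grip 0.0003 F [-0.5  0.3  0.1]
side [352.7 317.3] ang 20 size [18.   4.3] board [-0.0769 -0.2691]
side [360.5 241.5] ang 79 size [17.3 20.8] board [-0.0085 -0.1436]
```

Request:
arm_command(
  increments=[
    {"dx": -0.9,"dy": 0,"dz": 0,"wx": 0,"wy": 0,"wz": 0,"grip": 0},
    {"dx": -1.8,"dy": 0,"dz": 0,"wx": 0,"wy": 0,"wz": 0,"grip": 0},
    {"dx": -2.7,"dy": 0,"dz": 0,"wx": 0,"wy": 0,"wz": 0,"grip": 0},
    {"dx": -3.6,"dy": 0,"dz": 0,"wx": 0,"wy": 0,"wz": 0,"grip": 0},
    {"dx": -4.5,"dy": 0,"dz": 0,"wx": 0,"wy": 0,"wz": 0,"grip": 0},
    {"dx": -5.2,"dy": 0,"dz": 0,"wx": 0,"wy": 0,"wz": 0,"grip": 0},
    {"dx": -5.2,"dy": 0,"dz": 0,"wx": 0,"wy": 0,"wz": 0,"grip": 0},
    {"dx": -5.2,"dy": 0,"dz": -3,"wx": 0,"wy": 0,"wz": 0,"grip": 0},
    {"dx": -5.2,"dy": 0,"dz": -7,"wx": 0,"wy": 0,"wz": 0,"grip": 0},
    {"dx": -5.2,"dy": 0,"dz": -10,"wx": 0,"wy": 0,"wz": 0,"grip": 0},
  ],
)

```text
clock: 13.55
eef_pos: [0.6077, -0.1567, 0.2084]
tool_rot: [0.638, 0.77, 0.0, 0.0]
ft_force: [0.8, -0.7, 0.9]
grip_width: -0.0001
grasp_force: 0.0
```

```bash
python3 -c "
from h import *
state(); blue('side','s7.png')"
```

```text
13.55 board [-0.0083 -0.1641] z 0.2084 xang 1.7581 want 1.7576 tz [ 1.2e-03 -1.0e-04 -1.0e+00] grip -0.0001 F [ 0.8 -0.7  0.9]
side [352.5 317.5] ang 20 size [18.9  5. ] board [-0.0772 -0.2692]
```

View pics/s7.png

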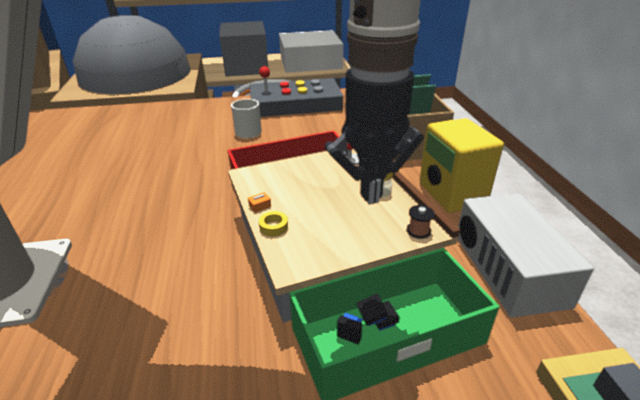

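The board is clear of buttons. All three are in the green bin, around (350,328), (373,306) and (385,316), and the other things are still standing. I'll let them settle, then hand in.

Request:
arm_command(
  increments=[
    {"dx": 0,"dy": 0,"dz": -1,"wx": 0,"wy": 0,"wz": 0,"grip": 0},
    {"dx": 0,"dy": 0,"dz": -1,"wx": 0,"wy": 0,"wz": 0,"grip": 0},
    {"dx": 0,"dy": 0,"dz": -1,"wx": 0,"wy": 0,"wz": 0,"grip": 0},
    {"dx": 0,"dy": 0,"dz": -1,"wx": 0,"wy": 0,"wz": 0,"grip": 0},
    {"dx": 0,"dy": 0,"dz": -1,"wx": 0,"wy": 0,"wz": 0,"grip": 0},
    {"dx": 0,"dy": 0,"dz": -1,"wx": 0,"wy": 0,"wz": 0,"grip": 0},
    {"dx": 0,"dy": 0,"dz": -1,"wx": 0,"wy": 0,"wz": 0,"grip": 0},
    {"dx": 0,"dy": 0,"dz": -1,"wx": 0,"wy": 0,"wz": 0,"grip": 0},
  ],
)

```text
clock: 14.4
eef_pos: [0.6074, -0.1569, 0.2161]
tool_rot: [0.638, 0.77, -0.0, -0.0]
ft_force: [0.3, -0.7, 0.4]
grip_width: 0.0002
grasp_force: 0.0
```

```bash
python3 -c "
from h import *
a=viewer.camera('side')[0]; b=viewer.camera('side')[0]
print(np.abs(a[260:380,290:490].astype(int)-b[260:380,290:490]).mean()); print(job.job_done())"
```

```text
3.554375
the job is handed in; nothing more can be done
None
```

I swept all three blue-capped buttons off the board's open end into the green bin, left the other things on the board standing, and handed the job in at about 14.5 s; the hand-in returned no verdict.

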